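# Unlock the pill box lid with the pin tool

## Task

Take the blue-handled pin tool from its white stand, push its pin down into the hole in the pill box's white lid to hold the red release button down, and with the button held slide the lid out to its stop. Be gentle: press no harder than needed, and let only the tool touch the pill box, never the gripper. Then stand the tool back upright in its stand, let go, and leave the other things on the shelf where they are.

Things in the scene. Friction and masses are not known exactly. Their poses are not given: they have to be found in the camera images.
- tool_mid (a point): Pin tool, standing upright in the stand, 60 g: round blue handle 16 mm in diameter, 70 mm long; this point is the handle's centre, half-way up, z up along it. Under the handle is a steel flange 26 mm in diameter, 4 mm thick; a steel pin sticks out below that.
- pin_root (a point): Centre of the flange's underside (39 mm below the handle's centre), where the pin comes out on the handle's axis. The pin is 5 mm in diameter and adjustable: it was left set anywhere between 24 and 36 mm long below this point; how long it is now is not measured. It is held stiffly and will not shift under the forces of this job.
- stand_hole0 (a point): White ceramic tool stand, fixed, 64 x 64 x 50 mm high; this point is the centre of the hole's mouth in its top, at height 50 mm. The hole is 15 mm in diameter and 44 mm deep; the pin hangs in it and the flange rests on the top.
- pillbox: Green plastic pill box stuck fast to the shelf, 90 mm (its x) by 150 mm (its y) by 30 mm high; origin at the centre of its underside. The half towards its +x has four hinged compartment caps (they stay shut, top at 38 mm); the half towards its -x has the white sliding lid at its +y end.
- recess (a point): Centre of the mouth of the release hole in the sliding lid, 44.5 mm above the shelf; moves with the lid, axes as the pill box. Hole 10 mm in diameter, 2 mm chamfer, in a white block 28 x 28 mm standing 9 mm above the lid (lid 41 x 75 mm). The red button fills the hole 6 mm below the mouth, goes down 5 mm on a spring (2.5 N at first, 6.5 N at the bottom), then is rigid. Over 22 N damages it.
- lid (a joint): How far the lid has slid along the pill box's +y, in m: 0 shut, 0.040 fully out against its stop. The button frees it when pressed 3 mm or more (about 5 N); let up, it catches in the next of four notches along the travel, the last when fully out. The freed lid drags with about 2 N and stays where it is left.
- soap_pump: Clear glass soap pump with a steel top, 64 mm in diameter, 146 mm high, loose; origin at the centre of its underside. Leave alone.
- nail_clipper: Stainless nail clipper lying flat, 60 x 13 x 14 mm, loose; origin at the centre of its underside. Leave alone.
- hairbrush: Small round hairbrush with a wooden handle, 200 mm long, about 50 mm in diameter over the bristles, lying down, loose; origin under its middle. Leave alone.
- dish: Blue ceramic dish with bobby pins, 90 mm in diameter, 22 mm high, loose; origin at the centre of its underside. Leave alone.

How it is judged:
By the outcome, as a careful person would: the job done as asked, in the order asked, and still so for the second after the job is handed in, with the robot touching nothing.
It also fails if it takes over 67 s, if anything falls off the work surface, if the arm or the gripper's body presses on something with over 40 N, if the wrist force passes 120 N, or if a joint passes its speed limit or range.

## Robot

A 7-joint arm with a two-finger parallel gripper is mounted at the origin on the work surface. World frame = base frame: x ahead of the robot, y to its left, z up, the work surface at z = 0. Lengths are in m, angles in degrees, forces in N, time in s.
With the tool pointing down it reaches from about 0.4 to 0.85 m from the base axis. Payload 6.9 kg.
Tool frame: the origin (TCP) lies at the centre of the arm's flange, where the gripper is bolted on; the fingertips stand 173 mm ahead of it and the grasp point (between the pads) lies manip.grip_depth ahead of it (manip.grip_depth is the distance from the TCP to the grasp point, in m); z points along the fingers, y is the line along which they close (so a half turn about z gives the same grasp; the last joint's range is limited). The gripper opens to 85 mm and grips with 20 to 120 N. Pads are 22 mm wide; open, the fingers measure 114 mm over their backs; the gripper's body (76 mm by 85 mm) begins 54 mm behind the grasp point. The pads swing forward as they close: fully open they stand 13 mm farther back than shut.
Start: joints at [-59.731, 29.078, -13.613, 85.955, 7.202, 65.827, -8.869], TCP at [0.256, 0.57, 0.405] pointing down, gripper open.
Joint ranges: [-176.47, 176.47], [-13.61, 117.27], [-81.72, 77.17], [0.22, 143.17], [-87.28, 267.28], [10, 112.55], [-165.47, 165.47]. Speed limits (degrees/s): [136.94, 136.94, 180, 180, 180, 180, 180].

## Interface

Orientations are given as a 3x3 rotation matrix whose columns are the frame's x, y, z axes.
In Python, from plant import manip gives the robot as it stands.
- The arm moves only by the tool move_arm, never from a script. Its argument "deltas" is text: rows parted by semicolons, each of 6 numbers parted by spaces: the shift along the tool's x, y, z normalised to -1 to 1, where 1 is 0.75 m, then the turn, a rotation vector about the tool's x, y, z normalised to -1 to 1, where 1 is pi/4 rad. In form: x y z rx ry rz; .... A call has 1 to 8 rows; each row is the pose to reach, as a shift and turn from the pose commanded when the call began, along the tool's axes at that moment; what a row does not reach only later rows make up. A row lasts 1/12 s, in which the tool goes at most 41.7 mm and 7.16 degrees, less where a joint would pass 70% of its speed; a pose out of reach is approached as far as the arm can. A call with a number of a shift or a turn outside -1 to 1 is refused whole. A call with a gripper value outside its range is refused whole. "jaw" is the closure, from 0 (fully open) to 1 (shut), set as the call begins (left out, the last holds). The fingers move at their own pace and stop on an object; the grip force is fixed at half the most. Time passes only in rows, so rows that repeat a pose let the fingers close. It gives the time, the measured TCP pose, the force, the opening and the grip force at its end, in the units of the state.
- manip.get_obs(): the state, without advancing time (a new reading comes with each control period).
- manip.capture(name): name is "scene" or "top" or "wrist"; returns the picture (420x560x3 uint8, red, green, blue); there is no depth.
- manip.camera_model(name): a dict with "fx", "fy", "cx", "cy" (pixels), "position" and "attitude" of the camera in the world; the wrist camera has in their place "T_tool_cam" (4x4, takes a point from camera to tool coordinates, whose origin is the TCP and whose axes are the flange's). Camera axes: x right, y down, z forward; pixel columns grow to the right and rows downward; lengths in m; the calibration is good to about 2 mm. A picture is of the moment at which its call begins: read the wrist's pose just before it. camera_model takes no time and is no camera call.
- manip.close_job(): hands the job in; it is judged then, once.
The state is a dict: "clock": time; "q": joint angles; "qvel": joint speeds; "joint_torque": joint torques, N m; "tcp_pos": TCP position; "tool_rot": TCP orientation; "wrist_force": force on the tool from outside, world axes, zero at the start; "torque": the same for the moment, N m; "opening": finger opening in m; "grasp_force": force on a finger pad.
Only numpy, scipy, OpenCV 4.12 (cv2) and the standard library are available. Lean on these libraries where they do the work, as an engineer would, in place of code of your own. Each camera call takes 0.05 s, during which the arm holds its last target. There are 200 camera calls.

## Working session

There is one attempt and no reset: what is moved stays moved. The work goes in short steps, Python scripts to look and compute and a tool call to move; the robot and the scene stay as the last step left them, time stands still between calls to the robot, and variables do not carry over. Pictures are saved under pics/ and viewed, at most 10 in all, crops included, and the job is handed in when it is done.

Besides the shell and the picture viewer there is one more tool, called after "Call:" in YAML: its name, and indented under it one key for each argument. move_arm: Moves the arm, as the interface text tells. Its arguments: {"type":"object","properties":{"deltas":{"type":"string"},"jaw":{"type":"number"}},"required":["deltas"]}

```bash
mkdir -p pics; ls; python3 - <<'E'
from plant import manip
import cv2,numpy as np
np.set_printoptions(precision=4,suppress=True)
o=manip.get_obs();print(o);print(manip.grip_depth)
for n in("scene","top","wrist"):
    print(n,manip.camera_model(n))
for n in("scene","top"):
    cv2.imwrite(f"pics/{n}0.png",cv2.resize(manip.capture(n)[:,:,::-1],(784,588),interpolation=cv2.INTER_CUBIC))
E
```

```text
pics
{'clock': 0.0, 'q': array([-59.7318,  29.1242, -13.61  ,  86.0073,   7.202 ,  65.8261,
        -8.8695]), 'qvel': array([-0.0107, -0.0979,  0.0194,  0.1714,  0.0514,  0.0559, -0.1467]), 'joint_torque': array([ -0.0011, -62.0594,  -2.1871, -24.966 ,   0.0127,   0.0117,
        -0.    ]), 'tcp_pos': array([0.2564, 0.5698, 0.4039]), 'tool_rot': array([[-0.912 ,  0.4103, -0.0007],
       [ 0.4103,  0.912 , -0.0016],
       [-0.    , -0.0017, -1.    ]]), 'wrist_force': array([-0.3444,  0.167 ,  0.5766]), 'torque': array([ 0.0044, -0.0115, -0.0394]), 'grasp_force': 0.0, 'opening': 0.08554242382399695}
0.1547
scene {'fx': 492.6962760899867, 'fy': 492.6962760899867, 'cx': 285.5658627430531, 'cy': 210.02502811855757, 'position': array([1.3525, 0.1692, 0.7664]), 'attitude': array([[-0.2122,  0.6507, -0.7291],
       [ 0.9772,  0.1504, -0.1502],
       [ 0.0119, -0.7443, -0.6677]])}
top {'fx': 531.8189685379393, 'fy': 531.8189685379393, 'cx': 278.34348603088495, 'cy': 222.88604700699108, 'position': array([0.4774, 0.0319, 1.3283]), 'attitude': array([[-0.0144, -0.9911,  0.1324],
       [-0.9999,  0.0142, -0.002 ],
       [ 0.0001, -0.1324, -0.9912]])}
wrist {'fx': 335.86973596537814, 'fy': 335.86973596537814, 'cx': 278.02937056753615, 'cy': 207.28431668059721, 'T_tool_cam': array([[-0.0009, -0.9503, -0.3113,  0.0804],
       [ 1.    , -0.0007, -0.0005,  0.0004],
       [ 0.0002, -0.3113,  0.9503,  0.0313],
       [ 0.    ,  0.    ,  0.    ,  1.    ]])}
```

View pics/scene0.png

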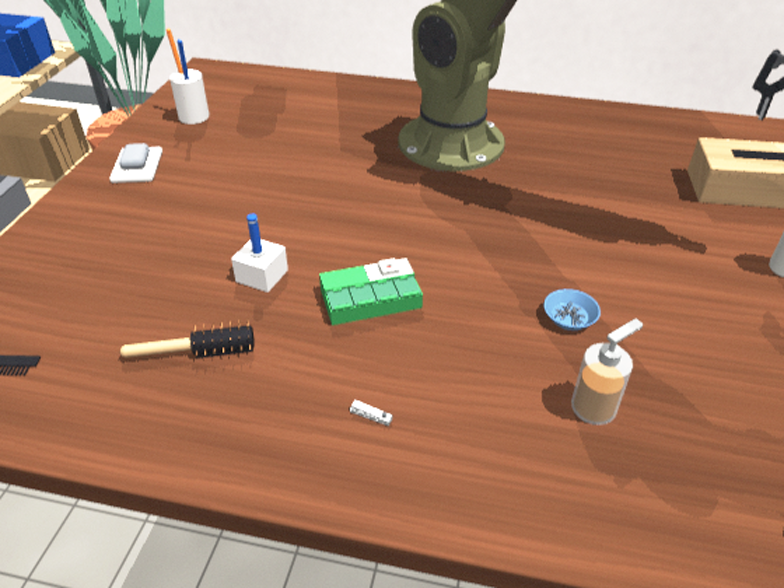

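View pics/top0.png

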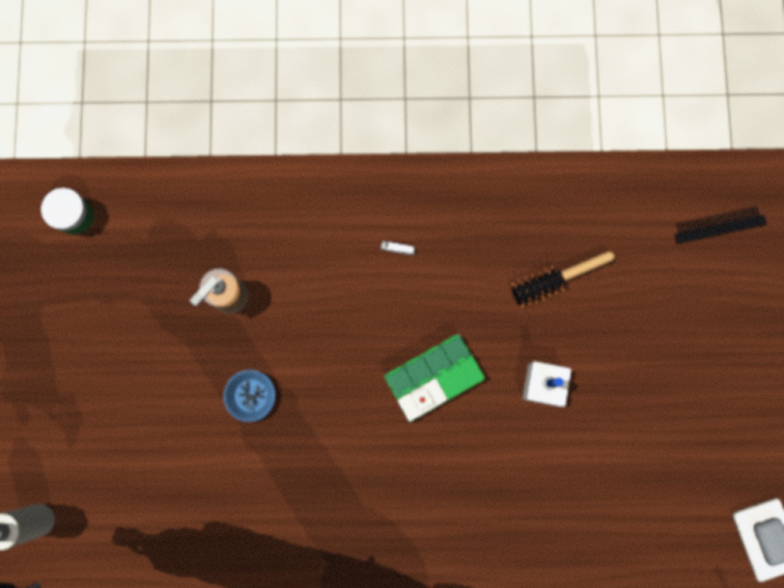

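The scene shows the tool in its stand (tool top at about (252,217)) and the box with the white lid block at (388,267). In the top view the red button is at (422,400), the stand centre near (549,384), and the box corners are about (385,377), (460,335), (485,380) and (410,421).

```bash
cat > h.py <<'E'
from plant import manip
import cv2,numpy as np
np.set_printoptions(precision=4,suppress=True)
def cam(n):
    m=manip.camera_model(n)
    K=(m["fx"],m["fy"],m["cx"],m["cy"])
    if n=="wrist":
        o=manip.get_obs();T=np.eye(4);T[:3,:3]=o["tool_rot"];T[:3,3]=o["tcp_pos"]
        T=T@m["T_tool_cam"];return K,T[:3,3],T[:3,:3]
    return K,m["position"],m["attitude"]
def ray(c,u,v):
    K,p,R=c;d=R@[(u-K[2])/K[0],(v-K[3])/K[1],1];return p,d
def onz(c,u,v,z):
    p,d=ray(c,u,v);return p+d*(z-p[2])/d[2]
def proj(c,X):
    K,p,R=c;q=R.T@(np.asarray(X)-p);return np.array([K[0]*q[0]/q[2]+K[2],K[1]*q[1]/q[2]+K[3]])
def tri(rays):
    A=0;b=0
    for p,d in rays:
        d=d/np.linalg.norm(d);P=np.eye(3)-np.outer(d,d);A=A+P;b=b+P@p
    return np.linalg.solve(A,b)
def delta(pos,R=None):
    "row for move_arm to reach pos,R from present measured pose"
    from scipy.spatial.transform import Rotation as Ro
    o=manip.get_obs();R0=o["tool_rot"]
    t=R0.T@(np.asarray(pos)-o["tcp_pos"])/0.75
    r=np.zeros(3) if R is None else Ro.from_matrix(R0.T@R).as_rotvec()/(np.pi/4)
    return np.r_[t,r]
E
python3 - <<'E'
from h import *
t=cam("top");s=1.4
print("button",onz(t,422/s,400/s,.0385),"scene recess",onz(cam("scene"),388/s,267/s,.0445))
print("stand",onz(t,549/s,382/s,.05), "tooltop",onz(t,556/s,382/s,.124), onz(cam("scene"),252/s,217/s,.124))
c=[onz(t,u/s,v/s,z) for u,v,z in((385,377,.035),(460,335,.035),(485,380,.03),(410,421,.035))]
print(np.array(c),np.mean(c,0))
E
```

```text
button [ 0.4961 -0.0241  0.0385] scene recess [ 0.5037 -0.0261  0.0445]
stand [ 0.5234 -0.2415  0.05  ] tooltop [ 0.5206 -0.2369  0.124 ] [ 0.525  -0.2426  0.124 ]
[[ 0.5367  0.039   0.035 ]
 [ 0.6079 -0.0929  0.035 ]
 [ 0.5292 -0.1347  0.03  ]
 [ 0.4606 -0.0029  0.035 ]] [ 0.5336 -0.0479  0.0337]
```

```bash
cat >> h.py <<'E'
YB=np.arctan2(0.88,-0.475)   # box y direction in the world
def Rt(a=YB):
    y=np.array([np.cos(a),np.sin(a),0]);z=np.array([0,0,-1.]);return np.c_[np.cross(y,z),y,z]
E
python3 -c "
from h import *
print(delta([.46,.30,.40],Rt(YB-.46)))"
```

```text
[-0.3951 -0.2167  0.0056 -0.002  -0.0004 -0.5828]
```

Call:
move_arm:
  deltas: "-0.395 -0.217 0 0 0 -0.58; -0.395 -0.217 0 0 0 -0.58; -0.395 -0.217 0 0 0 -0.58; -0.395 -0.217 0 0 0 -0.58; -0.395 -0.217 0 0 0 -0.58; -0.395 -0.217 0 0 0 -0.58; -0.395 -0.217 0 0 0 -0.58; -0.395 -0.217 0 0 0 -0.58"

```text
clock: 0.77
tcp_pos: [0.4578, 0.3017, 0.4045]
tool_rot: [[-0.999, -0.033, -0.0], [-0.033, 0.999, -0.0], [0.0, -0.0, -1.0]]
wrist_force: [2.0, 0.6, 0.3]
opening: 0.0852
grasp_force: 0.0
```

```bash
python3 -c "
from h import *
print(delta([.50,-.025,.36],Rt()))"
```

```text
[-0.042  -0.4372  0.0594 -0.0003 -0.0007 -0.5886]
```

Call:
move_arm:
  deltas: "-0.042 -0.437 0.06 0 0 -0.59; -0.042 -0.437 0.06 0 0 -0.59; -0.042 -0.437 0.06 0 0 -0.59; -0.042 -0.437 0.06 0 0 -0.59; -0.042 -0.437 0.06 0 0 -0.59; -0.042 -0.437 0.06 0 0 -0.59; -0.042 -0.437 0.06 0 0 -0.59; -0.042 -0.437 0.06 0 0 -0.59"

```text
clock: 1.43
tcp_pos: [0.4987, -0.0229, 0.3596]
tool_rot: [[-0.879, -0.476, -0.0], [-0.476, 0.879, -0.0], [0.0, 0.0, -1.0]]
wrist_force: [0.0, -0.3, 0.1]
opening: 0.0854
grasp_force: 0.0
```

Call:
move_arm:
  deltas: "0 0 0 0 0 0; 0 0 0 0 0 0; 0 0 0 0 0 0"

```text
clock: 1.68
tcp_pos: [0.4989, -0.0204, 0.3598]
tool_rot: [[-0.88, -0.476, -0.001], [-0.476, 0.88, 0.001], [0.0, 0.001, -1.0]]
wrist_force: [-0.5, 0.2, -0.1]
opening: 0.0849
grasp_force: 0.0
```

```bash
python3 - <<'E'
from h import *
c=cam("wrist");im=manip.capture("wrist")[:,:,::-1]
import pickle;pickle.dump(c,open("cA.pkl","wb"))
cv2.imwrite("pics/wA_raw.png",im);cv2.imwrite("pics/wA.png",cv2.resize(im,(784,588),interpolation=cv2.INTER_CUBIC))
print(manip.get_obs()["tcp_pos"],delta([.52,-.24,.36],Rt()))
E
```

```text
[ 0.4989 -0.0195  0.36  ] [ 0.1156 -0.2717 -0.0003  0.001   0.0003  0.0034]
```

View pics/wA.png

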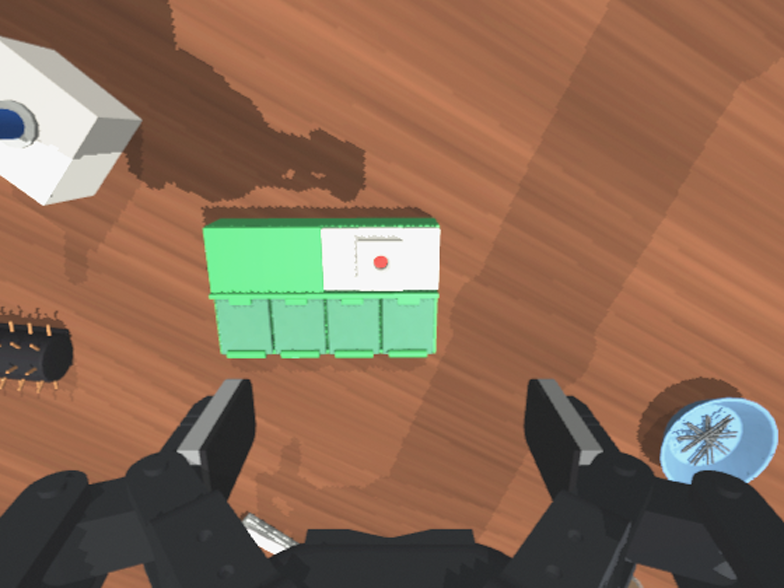

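The box is square to the picture, with its +y to the right. The red button is at (380,262) and the lid runs from (322,227) to (440,292).

Call:
move_arm:
  deltas: "0.115 -0.272 0 0 0 0; 0.115 -0.272 0 0 0 0; 0.115 -0.272 0 0 0 0; 0.115 -0.272 0 0 0 0; 0.115 -0.272 0 0 0 0; 0.115 -0.272 0 0 0 0; 0.115 -0.272 0 0 0 0; 0.115 -0.272 0 0 0 0"

```text
clock: 2.4
tcp_pos: [0.5207, -0.24, 0.3598]
tool_rot: [[-0.879, -0.477, -0.0], [-0.477, 0.879, 0.001], [-0.001, 0.001, -1.0]]
wrist_force: [-0.6, 0.3, -0.6]
opening: 0.0854
grasp_force: 0.0
```

Call:
move_arm:
  deltas: "0 0 0 0 0 0; 0 0 0 0 0 0; 0 0 0 0 0 0"

```text
clock: 2.65
tcp_pos: [0.5206, -0.2391, 0.3602]
tool_rot: [[-0.878, -0.479, 0.0], [-0.479, 0.878, 0.0], [-0.0, 0.0, -1.0]]
wrist_force: [0.1, 0.4, 0.7]
opening: 0.0857
grasp_force: 0.0
```

```bash
python3 - <<'E'
from h import *
import pickle
a=pickle.load(open("cA.pkl","rb"));im=cv2.imread("pics/wA_raw.png").astype(int)
def red(im):
    m=(im[:,:,2]>150)&(im[:,:,1]<110)&(im[:,:,0]<110);m[:150]=0;m[230:]=0;m[:,:240]=0;m[:,300:]=0
    v,u=np.nonzero(m);return u.mean()+0.0,v.mean()+0.0,len(u)
u,v,n=red(im);print("button px",u,v,n,"pos",onz(a,u,v,.0385))
s=1.4
for p in((205,227),(440,227)):print(onz(a,p[0]/s,p[1]/s,.03))
c=cam("wrist");im=manip.capture("wrist")[:,:,::-1];pickle.dump(c,open("cB.pkl","wb"))
cv2.imwrite("pics/wB.png",cv2.resize(im,(784,588),interpolation=cv2.INTER_CUBIC))
print(manip.get_obs()["tcp_pos"])
E
```

```text
button px 271.52941176470586 186.4313725490196 51 pos [ 0.4973 -0.027   0.0385]
[ 0.5326 -0.1352  0.03  ]
[ 0.4613 -0.0029  0.03  ]
[ 0.5206 -0.2396  0.3602]
```

View pics/wB.png

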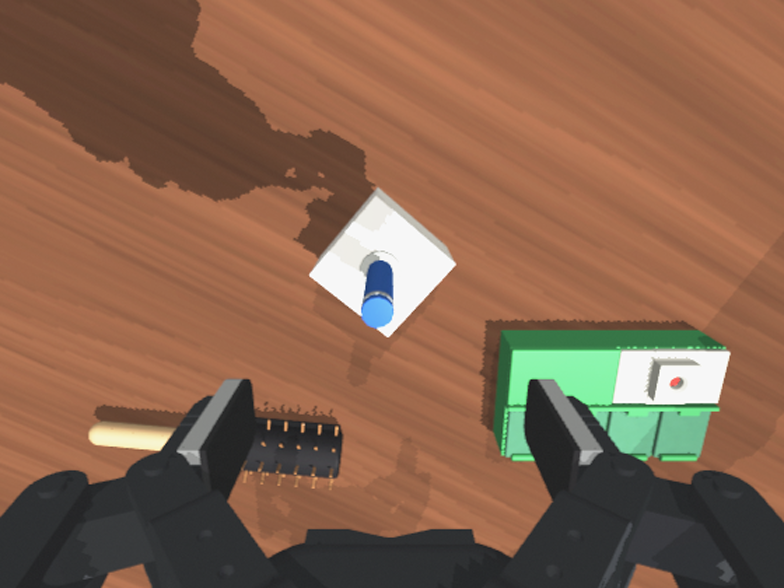

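The tool top is at (377,312) and the flange at about (379,264). The stand's top corners are (378,190), (455,263), (388,337) and (310,274).

```bash
python3 - <<'E'
from h import *
import pickle
b=pickle.load(open("cB.pkl","rb"));s=1.4
top=onz(b,377/s,312/s,.124);print("top",top,"flange",onz(b,379/s,264/s,.054))
c=np.array([onz(b,u/s,v/s,.05) for u,v in((378,190),(455,263),(388,337),(310,274))]);print(c,c.mean(0))
print("button2",onz(b,676/s,382/s,.0385))
print(delta(np.r_[top[:2],.094+manip.grip_depth],Rt()))
E
```

```text
top [ 0.5213 -0.2446  0.124 ] flange [ 0.5177 -0.2471  0.054 ]
[[ 0.4796 -0.2683  0.05  ]
 [ 0.4958 -0.2061  0.05  ]
 [ 0.5588 -0.2186  0.05  ]
 [ 0.5446 -0.2811  0.05  ]] [ 0.5197 -0.2435  0.05  ]
button2 [ 0.4976 -0.0242  0.0385]
[ 0.0024 -0.0064  0.1487  0.0001  0.0005  0.0048]
```

Call:
move_arm:
  deltas: "0.0024 -0.0064 0.04 0 0 0.005; 0.0024 -0.0064 0.08 0 0 0.005; 0.0024 -0.0064 0.12 0 0 0.005; 0.0024 -0.0064 0.1485 0 0 0.005; 0.0024 -0.0064 0.1485 0 0 0.005; 0.0024 -0.0064 0.1485 0 0 0.005; 0.0024 -0.0064 0.1485 0 0 0.005"

```text
clock: 3.28
tcp_pos: [0.5216, -0.246, 0.2499]
tool_rot: [[-0.881, -0.473, 0.002], [-0.473, 0.881, -0.001], [-0.001, -0.001, -1.0]]
wrist_force: [-0.1, -0.6, 0.2]
opening: 0.0853
grasp_force: 0.0
```

Call:
move_arm:
  deltas: "0 0 0 0 0 0; 0 0 0 0 0 0; 0 0 0 0 0 0; 0 0 0 0 0 0; 0 0 0 0 0 0; 0 0 0 0 0 0; 0 0 0 0 0 0; 0 0 0 0 0 0"
  jaw: 1

```text
clock: 3.95
tcp_pos: [0.521, -0.2463, 0.2489]
tool_rot: [[-0.881, -0.473, 0.0], [-0.473, 0.881, -0.0], [-0.0, -0.0, -1.0]]
wrist_force: [-0.6, -1.0, 5.2]
opening: 0.0149
grasp_force: 58.3
```

Call:
move_arm:
  deltas: "0 0 0 0 0 0; 0 0 0 0 0 0; 0 0 0 0 0 0; 0 0 0 0 0 0; 0 0 0 0 0 0; 0 0 0 0 0 0"

```text
clock: 4.45
tcp_pos: [0.521, -0.2463, 0.2489]
tool_rot: [[-0.881, -0.473, 0.0], [-0.473, 0.881, -0.0], [-0.0, -0.0, -1.0]]
wrist_force: [-1.4, 0.4, 6.1]
opening: 0.0148
grasp_force: 58.3
```

Call:
move_arm:
  deltas: "0 0 -0.02 0 0 0; 0 0 -0.05 0 0 0; 0 0 -0.09 0 0 0; 0 0 -0.12 0 0 0; 0 0 -0.12 0 0 0; 0 0 -0.12 0 0 0; 0 0 -0.12 0 0 0"

```text
clock: 5.03
tcp_pos: [0.5205, -0.2463, 0.3378]
tool_rot: [[-0.881, -0.473, -0.001], [-0.473, 0.881, 0.0], [0.001, 0.001, -1.0]]
wrist_force: [-0.1, 1.0, -1.7]
opening: 0.0143
grasp_force: 58.4
```

```bash
python3 - <<'E'
from h import *
import pickle
c=cam("wrist");im=manip.capture("wrist")[:,:,::-1]
o=manip.get_obs();T=o["tcp_pos"];R=o["tool_rot"];ax=[]
s=cam("scene");ims=manip.capture("scene")[:,:,::-1]
pickle.dump((c,s,T,R),open("cC.pkl","wb"))
def crop(cm,im,X,w,h):
    u,v=proj(cm,X);u0=int(u-w/2);v0=int(v-h/2);k=400/w
    print("crop",u0,v0,k,u,v);return cv2.resize(im[v0:v0+h,u0:u0+w],(400,500),interpolation=cv2.INTER_CUBIC)
X=T+R@[0,0,.215]
cv2.imwrite("pics/C.png",np.hstack([crop(c,im,X,80,100),crop(s,ims,X,80,100)]))
print(T,o["wrist_force"],o["opening"])
for L in(0,.024,.030,.036):
    P=T+R@[0,0,.1989+L];print(L,proj(c,P),proj(s,P))
E
```

```text
crop 237 188 5.0 277.5385202702777 238.31881575096637
crop 139 104 5.0 179.4347787148736 154.13660223880882
[ 0.5205 -0.2463  0.3373] [-0.2883 -0.1873 -0.8742] 0.014340317347604591
0 [277.481  250.0299] [178.4624 148.1689]
0.024 [277.5636 233.2045] [179.905  157.0223]
0.03 [277.5815 229.561 ] [180.2591 159.1955]
0.036 [277.5985 226.1074] [180.6106 161.3531]
```

View pics/C.png

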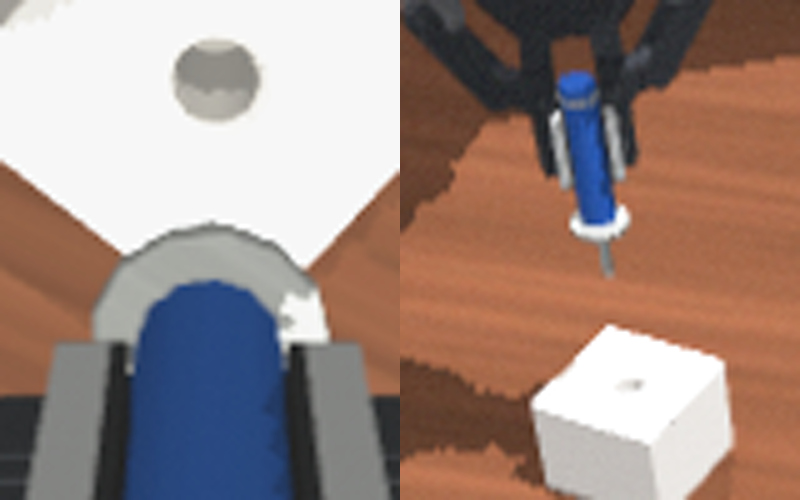

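The pin tip in the scene crop is at (610,275) and the flange underside at about (602,228), so the pin is roughly 28–30 mm long. In the wrist crop the stand hole is at (217,80) and the flange's far rim at (213,225).

```bash
python3 - <<'E'
from h import *
import pickle
c,s,T,R=pickle.load(open("cC.pkl","rb"))
print("stand hole",onz(c,237+217/5,188+80/5,.05), "rim pred",proj(c,T+R@[.013,0,.1949]))
print(delta([.4973,-.0262,.291],Rt()))
E
```

```text
stand hole [ 0.5202 -0.2434  0.05  ] rim pred [277.4305 230.818 ]
[-0.1115  0.273   0.062   0.0025 -0.002  -0.0035]
```

Call:
move_arm:
  deltas: "-0.111 0.273 0 0 0 0; -0.111 0.273 0 0 0 0; -0.111 0.273 0 0 0 0; -0.111 0.273 0 0 0 0; -0.111 0.273 0 0 0 0; -0.111 0.273 0.03 0 0 -0.003; -0.111 0.273 0.06 0 0 -0.003; -0.111 0.273 0.06 0 0 -0.003"

```text
clock: 5.8
tcp_pos: [0.4959, -0.0252, 0.2899]
tool_rot: [[-0.879, -0.477, -0.007], [-0.477, 0.879, 0.001], [0.006, 0.004, -1.0]]
wrist_force: [-0.4, -0.5, -0.9]
opening: 0.0144
grasp_force: 58.6
```

Call:
move_arm:
  deltas: "0 0 0 0 0 0; 0 0 0 0 0 0; 0 0 0 0 0 0"

```text
clock: 6.05
tcp_pos: [0.498, -0.0274, 0.2943]
tool_rot: [[-0.881, -0.473, 0.001], [-0.473, 0.881, -0.0], [-0.001, -0.001, -1.0]]
wrist_force: [0.6, 0.1, -1.1]
opening: 0.0146
grasp_force: 58.6
```

```bash
python3 - <<'E'
from h import *
import pickle
c=cam("wrist");im=manip.capture("wrist")[:,:,::-1]
o=manip.get_obs();T=o["tcp_pos"];R=o["tool_rot"]
s=cam("scene");ims=manip.capture("scene")[:,:,::-1]
pickle.dump((c,s,T,R),open("cD.pkl","wb"))
def crop(cm,im,X,w,h):
    u,v=proj(cm,X);u0=int(u-w/2);v0=int(v-h/2);k=400/w
    print("crop",u0,v0,k,u,v);return cv2.resize(im[v0:v0+h,u0:u0+w],(400,500),interpolation=cv2.INTER_CUBIC)
X=T+R@[0,0,.222]
cv2.imwrite("pics/D.png",np.hstack([crop(c,im,X,80,100),crop(s,ims,X,56,70)]))
print(T,R,o["wrist_force"])
print("rim",proj(c,T+R@[.013,0,.1949]),"axis at mouth",proj(c,[*T[:2],.0445]),"at button",proj(c,[*T[:2],.0385]))
for L in(0,.024,.030,.036):
    P=T+R@[0,0,.1989+L];print(L,proj(s,P))
print("scene mouth",proj(s,[*T[:2],.0445]))
E
```

```text
crop 237 184 5.0 277.22781659667027 234.47988113491837
crop 249 144 7.142857142857143 277.1372549537994 179.62370238464285
[ 0.4979 -0.0273  0.2944] [[-0.881  -0.4732  0.0014]
 [-0.4732  0.881  -0.0003]
 [-0.0011 -0.0009 -1.    ]] [ 0.2617 -0.3646 -0.1868]
rim [277.0888 231.5924] axis at mouth [277.6244 218.4513] at button [277.6385 215.544 ]
0 [277.1479 171.49  ]
0.024 [277.1368 179.9361]
0.03 [277.1341 182.0099]
0.036 [277.1314 184.0689]
scene mouth [277.1859 189.075 ]
```

View pics/D.png

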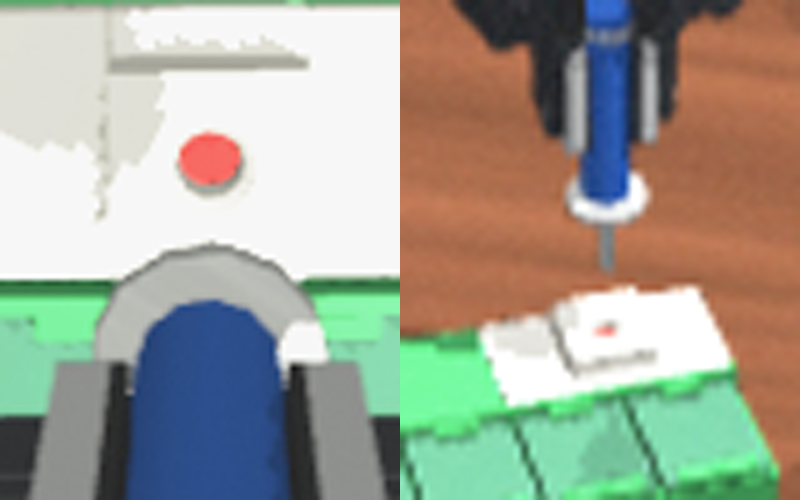

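The wrist crop shows the hole at about (211,166), on the flange's centre line (212). In the scene crop the pin tip (606,268) is directly above the button (606,329). The pin is about 28 mm long and the axis needs roughly a 0.6 mm shift along tool +x.

Call:
move_arm:
  deltas: "0.0008 0 0.008 0 0 0; 0.0008 0 0.018 0 0 0; 0.0008 0 0.026 0 0 0; 0.0008 0 0.026 0 0 0; 0.0008 0 0.026 0 0 0; 0.0008 0 0.026 0 0 0"

```text
clock: 6.65
tcp_pos: [0.497, -0.0268, 0.274]
tool_rot: [[-0.88, -0.475, -0.0], [-0.475, 0.88, 0.0], [0.0, 0.0, -1.0]]
wrist_force: [-0.6, 0.0, 0.0]
opening: 0.0145
grasp_force: 58.6
```

Call:
move_arm:
  deltas: "0 0 0.001 0 0 0; 0 0 0.002 0 0 0; 0 0 0.003 0 0 0; 0 0 0.004 0 0 0; 0 0 0.004 0 0 0; 0 0 0.004 0 0 0; 0 0 0.004 0 0 0"

```text
clock: 7.23
tcp_pos: [0.497, -0.0268, 0.2711]
tool_rot: [[-0.88, -0.475, 0.0], [-0.475, 0.88, -0.0], [0.0, -0.0, -1.0]]
wrist_force: [-1.1, 0.2, -1.6]
opening: 0.0143
grasp_force: 58.6
```

Call:
move_arm:
  deltas: "0 0 0.001 0 0 0; 0 0 0.002 0 0 0; 0 0 0.003 0 0 0; 0 0 0.004 0 0 0; 0 0 0.004 0 0 0; 0 0 0.004 0 0 0; 0 0 0.004 0 0 0"

```text
clock: 7.82
tcp_pos: [0.497, -0.0268, 0.2681]
tool_rot: [[-0.88, -0.475, 0.0], [-0.475, 0.88, -0.0], [0.0, -0.0, -1.0]]
wrist_force: [-0.1, -0.2, -0.7]
opening: 0.0146
grasp_force: 58.6
```

Call:
move_arm:
  deltas: "0 0 0.001 0 0 0; 0 0 0.002 0 0 0; 0 0 0.002 0 0 0; 0 0 0.002 0 0 0; 0 0 0.002 0 0 0; 0 0 0.002 0 0 0"

```text
clock: 8.32
tcp_pos: [0.497, -0.0268, 0.2666]
tool_rot: [[-0.88, -0.475, 0.0], [-0.475, 0.88, -0.0], [-0.0, -0.0, -1.0]]
wrist_force: [0.5, -0.6, 0.2]
opening: 0.0144
grasp_force: 58.6
```

Call:
move_arm:
  deltas: "0 0 0.001 0 0 0; 0 0 0.002 0 0 0; 0 0 0.002 0 0 0; 0 0 0.002 0 0 0; 0 0 0.002 0 0 0; 0 0 0.002 0 0 0"

```text
clock: 8.82
tcp_pos: [0.497, -0.0268, 0.2651]
tool_rot: [[-0.88, -0.475, 0.0], [-0.475, 0.88, -0.0], [0.0, -0.0, -1.0]]
wrist_force: [0.4, -0.1, -0.2]
opening: 0.0145
grasp_force: 58.6
```

Call:
move_arm:
  deltas: "0 0 0.001 0 0 0; 0 0 0.002 0 0 0; 0 0 0.002 0 0 0; 0 0 0.002 0 0 0; 0 0 0.002 0 0 0; 0 0 0.002 0 0 0"

```text
clock: 9.32
tcp_pos: [0.497, -0.0268, 0.2636]
tool_rot: [[-0.88, -0.475, -0.0], [-0.475, 0.88, -0.0], [0.0, -0.0, -1.0]]
wrist_force: [1.1, 0.7, -0.0]
opening: 0.0144
grasp_force: 58.6
```

```bash
python3 - <<'E'
from h import *
f=[]
for i in range(4):
    ims=manip.capture("scene")[:,:,::-1];f.append(manip.get_obs()["wrist_force"])
print(np.array(f))
cv2.imwrite("pics/E.png",cv2.resize(ims[144:214,249:305],(480,600),interpolation=cv2.INTER_CUBIC))
E
```

```text
[[-0.251   0.2315  0.1475]
 [ 0.0477  0.3497 -0.6891]
 [-0.8582 -0.2574 -0.904 ]
 [ 0.4288 -0.2438  0.6794]]
```

Call:
move_arm:
  deltas: "0 0 0.001 0 0 0; 0 0 0.0015 0 0 0; 0 0 0.0015 0 0 0; 0 0 0.0015 0 0 0; 0 0 0.0015 0 0 0"

```text
clock: 9.93
tcp_pos: [0.4971, -0.0268, 0.2626]
tool_rot: [[-0.88, -0.475, 0.0], [-0.475, 0.88, -0.0], [-0.0, -0.0, -1.0]]
wrist_force: [-0.1, -0.2, 2.4]
opening: 0.0142
grasp_force: 58.6
```

Call:
move_arm:
  deltas: "0 0 0.001 0 0 0; 0 0 0.0015 0 0 0; 0 0 0.0015 0 0 0; 0 0 0.0015 0 0 0; 0 0 0.0015 0 0 0"

```text
clock: 10.35
tcp_pos: [0.4971, -0.0268, 0.2614]
tool_rot: [[-0.88, -0.475, 0.0], [-0.475, 0.88, -0.0], [-0.0, -0.0, -1.0]]
wrist_force: [-0.8, 0.6, 3.5]
opening: 0.0148
grasp_force: 58.6
```

View pics/E.png

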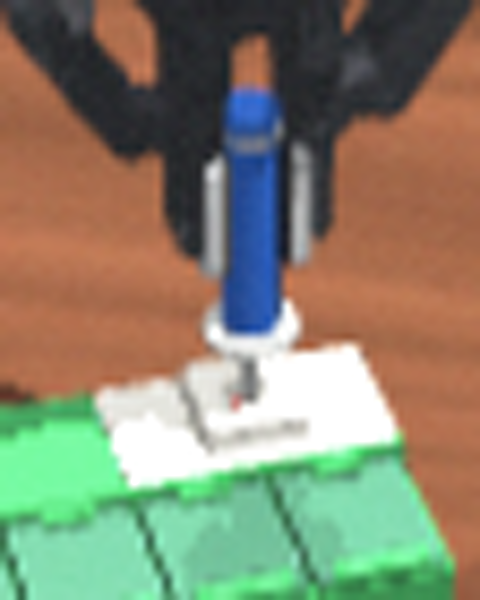

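The pin is inside the hole and the button has been contacted at a TCP height of about 0.2628. I'll press on to about 4 mm.

Call:
move_arm:
  deltas: "0 0 0.001 0 0 0; 0 0 0.002 0 0 0; 0 0 0.003 0 0 0; 0 0 0.0035 0 0 0; 0 0 0.0035 0 0 0; 0 0 0.0035 0 0 0"

```text
clock: 10.85
tcp_pos: [0.4971, -0.0268, 0.2588]
tool_rot: [[-0.88, -0.475, 0.0], [-0.475, 0.88, -0.0], [-0.0, -0.0, -1.0]]
wrist_force: [-0.2, 0.0, 5.6]
opening: 0.0143
grasp_force: 58.8
```

```bash
python3 - <<'E'
from h import *
f=[]
for i in range(6):
    manip.capture("scene");f.append(manip.get_obs()["wrist_force"])
print(np.mean(f,0),manip.get_obs()["tcp_pos"])
E
```

```text
[-0.2539  0.0584  5.2617] [ 0.4971 -0.0268  0.2588]
```

Call:
move_arm:
  deltas: "0 0.001 0 0 0 0; 0 0.002 0 0 0 0; 0 0.003 0 0 0 0; 0 0.004 0 0 0 0; 0 0.005 0 0 0 0; 0 0.006 0 0 0 0; 0 0.007 0 0 0 0; 0 0.008 0 0 0 0"

```text
clock: 11.82
tcp_pos: [0.4945, -0.0221, 0.2589]
tool_rot: [[-0.88, -0.474, 0.001], [-0.474, 0.88, -0.001], [-0.001, -0.001, -1.0]]
wrist_force: [0.7, -2.3, 4.4]
opening: 0.0142
grasp_force: 59.0
```

Call:
move_arm:
  deltas: "0 0.0015 0 0 0 0; 0 0.003 0 0 0 0; 0 0.0045 0 0 0 0; 0 0.006 0 0 0 0; 0 0.0075 0 0 0 0; 0 0.009 0 0 0 0; 0 0.01 0 0 0 0; 0 0.01 0 0 0 0"

```text
clock: 12.48
tcp_pos: [0.4909, -0.0153, 0.2589]
tool_rot: [[-0.88, -0.474, 0.001], [-0.474, 0.88, -0.001], [-0.0, -0.001, -1.0]]
wrist_force: [0.6, -2.1, 4.9]
opening: 0.0145
grasp_force: 59.0
```

Call:
move_arm:
  deltas: "0 0.002 0 0 0 0; 0 0.004 0 0 0 0; 0 0.006 0 0 0 0; 0 0.008 0 0 0 0; 0 0.01 0 0 0 0; 0 0.012 0 0 0 0; 0 0.014 0 0 0 0; 0 0.015 0 0 0 0"

```text
clock: 13.15
tcp_pos: [0.4855, -0.0055, 0.2589]
tool_rot: [[-0.88, -0.474, 0.001], [-0.474, 0.88, -0.001], [-0.0, -0.001, -1.0]]
wrist_force: [-0.0, -3.2, 5.0]
opening: 0.0146
grasp_force: 59.0
```

Call:
move_arm:
  deltas: "0 0.002 0 0 0 0; 0 0.004 0 0 0 0; 0 0.006 0 0 0 0; 0 0.008 0 0 0 0; 0 0.01 0 0 0 0; 0 0.012 0 0 0 0; 0 0.013 0 0 0 0; 0 0.013 0 0 0 0"

```text
clock: 13.82
tcp_pos: [0.4808, 0.0032, 0.2589]
tool_rot: [[-0.88, -0.474, 0.001], [-0.474, 0.88, -0.001], [-0.0, -0.001, -1.0]]
wrist_force: [-0.0, -0.8, 5.8]
opening: 0.0144
grasp_force: 59.0
```

Call:
move_arm:
  deltas: "0 0.001 0 0 0 0; 0 0.002 0 0 0 0; 0 0.003 0 0 0 0; 0 0.004 0 0 0 0; 0 0.005 0 0 0 0; 0 0.006 0 0 0 0; 0 0.006 0 0 0 0"

```text
clock: 14.4
tcp_pos: [0.4787, 0.0071, 0.2588]
tool_rot: [[-0.88, -0.474, 0.001], [-0.474, 0.88, -0.001], [-0.0, -0.001, -1.0]]
wrist_force: [0.1, -1.7, 5.3]
opening: 0.0144
grasp_force: 59.0
```

Call:
move_arm:
  deltas: "0 0.0007 0 0 0 0; 0 0.0014 0 0 0 0; 0 0.0014 0 0 0 0; 0 0.0014 0 0 0 0"

```text
clock: 14.73
tcp_pos: [0.4782, 0.008, 0.2588]
tool_rot: [[-0.88, -0.474, 0.001], [-0.474, 0.88, -0.001], [-0.0, -0.001, -1.0]]
wrist_force: [-0.4, -1.7, 5.2]
opening: 0.0145
grasp_force: 59.0
```

Call:
move_arm:
  deltas: "0 0.0007 0 0 0 0; 0 0.0014 0 0 0 0; 0 0.0014 0 0 0 0; 0 0.0014 0 0 0 0"

```text
clock: 15.07
tcp_pos: [0.4777, 0.0088, 0.2589]
tool_rot: [[-0.88, -0.474, 0.001], [-0.474, 0.88, -0.001], [-0.0, -0.001, -1.0]]
wrist_force: [-0.2, -2.7, 5.2]
opening: 0.0147
grasp_force: 59.0
```

Travel is 40.5 mm including the initial slack, so I'll creep on to the stop.

Call:
move_arm:
  deltas: "0 0.0007 0 0 0 0; 0 0.0014 0 0 0 0; 0 0.0014 0 0 0 0; 0 0.0014 0 0 0 0"

```text
clock: 15.4
tcp_pos: [0.4773, 0.0097, 0.2589]
tool_rot: [[-0.881, -0.474, 0.001], [-0.474, 0.881, -0.001], [-0.0, -0.001, -1.0]]
wrist_force: [1.4, -3.7, 6.1]
opening: 0.0144
grasp_force: 58.9
```

Call:
move_arm:
  deltas: "0 0.0007 0 0 0 0; 0 0.0014 0 0 0 0; 0 0.0014 0 0 0 0; 0 0.0014 0 0 0 0"

```text
clock: 15.73
tcp_pos: [0.4771, 0.0101, 0.2589]
tool_rot: [[-0.881, -0.474, 0.001], [-0.474, 0.881, -0.001], [-0.001, -0.002, -1.0]]
wrist_force: [3.1, -5.1, 4.7]
opening: 0.0146
grasp_force: 59.0
```

Call:
move_arm:
  deltas: "0 0 -0.002 0 0 0; 0 0 -0.004 0 0 0; 0 0 -0.006 0 0 0; 0 0 -0.008 0 0 0; 0 0 -0.01 0 0 0; 0 0 -0.012 0 0 0; 0 0 -0.014 0 0 0; 0 0 -0.016 0 0 0"

```text
clock: 16.4
tcp_pos: [0.4762, 0.0113, 0.2704]
tool_rot: [[-0.88, -0.474, -0.001], [-0.474, 0.88, 0.0], [0.001, 0.001, -1.0]]
wrist_force: [0.1, -0.1, -1.3]
opening: 0.0141
grasp_force: 58.6
```

Call:
move_arm:
  deltas: "0 0 -0.03 0 0 0; 0 0 -0.06 0 0 0; 0 0 -0.09 0 0 0; 0 0 -0.09 0 0 0; 0 0 -0.09 0 0 0; 0 0 -0.09 0 0 0"

```text
clock: 16.9
tcp_pos: [0.476, 0.0116, 0.3377]
tool_rot: [[-0.88, -0.475, -0.001], [-0.475, 0.88, 0.0], [0.001, 0.001, -1.0]]
wrist_force: [0.4, 0.5, -0.4]
opening: 0.0147
grasp_force: 58.6
```

```bash
python3 - <<'E'
from h import *
c=cam("wrist");im=manip.capture("wrist")[:,:,::-1];T=manip.get_obs()["tcp_pos"]
m=(im[:,:,2]>150)&(im[:,:,1]<125)&(im[:,:,0]<125)
n,l,st,ce=cv2.connectedComponentsWithStats(m.astype(np.uint8))
for i in range(1,n):
    if st[i,4]>15 and st[i,4]<150: print(ce[i],st[i,4],onz(c,*ce[i],.0385))
print(T,manip.get_obs()["wrist_force"])
print(delta([.5205,-.2450,.335],Rt()))
cv2.imwrite("pics/F.png",cv2.resize(im,(784,588)))
E
```

```text
[536.6667  49.8889] 18 [0.2869 0.1245 0.0385]
[272.2154 198.8615] 65 [0.4782 0.0081 0.0385]
[499.2812 226.    ] 32 [0.4075 0.1905 0.0385]
[157.6905 364.9524] 42 [ 0.6836 -0.0111  0.0385]
[403.7944 369.8224] 107 [0.5731 0.2073 0.0385]
[146.6341 375.1707] 41 [ 0.7008 -0.0161  0.0385]
[182.9157 399.747 ] 83 [0.713  0.0286 0.0385]
[375.6167 402.125 ] 120 [0.6214 0.2057 0.0385]
[0.476  0.0115 0.3373] [-0.8156 -0.3073  0.0316]
[ 0.1102 -0.3291  0.0029  0.0014 -0.0019  0.0001]
```

View pics/F.png

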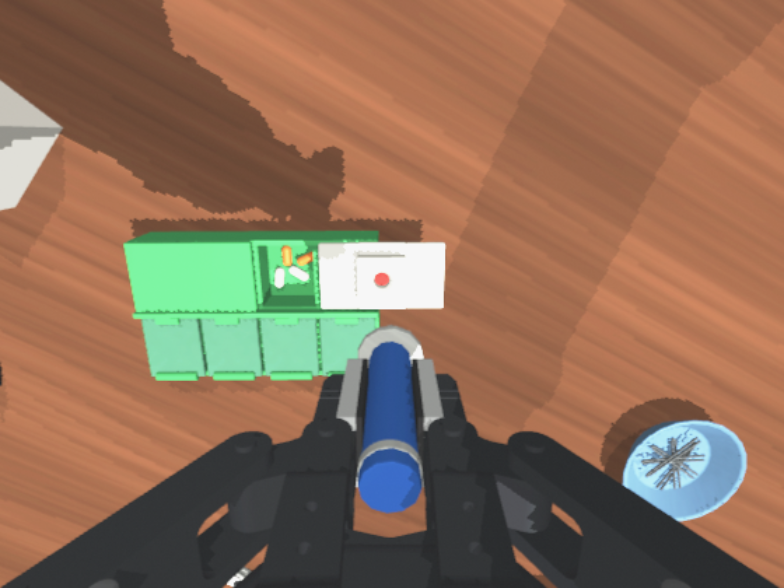

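The lid is fully out, with the button now at (382,280), 40.0 mm from where it started. Returning the tool to the stand.

Call:
move_arm:
  deltas: "0.11 -0.329 0 0 0 0; 0.11 -0.329 0 0 0 0; 0.11 -0.329 0 0 0 0; 0.11 -0.329 0 0 0 0; 0.11 -0.329 0 0 0 0; 0.11 -0.329 0 0 0 0; 0.11 -0.329 0 0 0 0; 0.11 -0.329 0 0 0 0"

```text
clock: 17.62
tcp_pos: [0.5203, -0.2496, 0.3362]
tool_rot: [[-0.883, -0.469, -0.003], [-0.469, 0.883, -0.001], [0.003, 0.001, -1.0]]
wrist_force: [-0.6, 0.7, -0.6]
opening: 0.0145
grasp_force: 58.7
```

Call:
move_arm:
  deltas: "0 0 0 0 0 0; 0 0 0 0 0 0; 0 0 0 0 0 0; 0 0 0 0 0 0"

```text
clock: 17.95
tcp_pos: [0.5212, -0.2435, 0.3382]
tool_rot: [[-0.879, -0.477, -0.0], [-0.477, 0.879, 0.001], [-0.0, 0.001, -1.0]]
wrist_force: [0.6, 0.1, -1.1]
opening: 0.0146
grasp_force: 58.7
```

```bash
python3 - <<'E'
from h import *
o=manip.get_obs();print(o["tcp_pos"],delta([.5203,-.2454,.285],Rt()))
E
```

```text
[ 0.5212 -0.2435  0.3382] [ 0.0022 -0.0017  0.0709  0.0007  0.0001  0.0026]
```

Call:
move_arm:
  deltas: "0.0022 -0.0017 0.02 0 0 0.0025; 0.0022 -0.0017 0.045 0 0 0.0025; 0.0022 -0.0017 0.07 0 0 0.0025; 0.0022 -0.0017 0.07 0 0 0.0025; 0.0022 -0.0017 0.07 0 0 0.0025"

```text
clock: 18.37
tcp_pos: [0.5201, -0.2462, 0.2854]
tool_rot: [[-0.881, -0.474, -0.002], [-0.474, 0.881, 0.001], [0.001, 0.002, -1.0]]
wrist_force: [0.3, -0.1, -0.8]
opening: 0.0148
grasp_force: 58.7
```

Call:
move_arm:
  deltas: "0 0 0.006 0 0 0; 0 0 0.012 0 0 0; 0 0 0.018 0 0 0; 0 0 0.024 0 0 0; 0 0 0.03 0 0 0; 0 0 0.034 0 0 0; 0 0 0.034 0 0 0; 0 0 0.034 0 0 0"

```text
clock: 19.03
tcp_pos: [0.5201, -0.2471, 0.26]
tool_rot: [[-0.881, -0.473, -0.0], [-0.473, 0.881, 0.0], [0.0, 0.0, -1.0]]
wrist_force: [1.0, 0.2, -0.4]
opening: 0.0147
grasp_force: 58.7
```

Call:
move_arm:
  deltas: "0 0 0.003 0 0 0; 0 0 0.006 0 0 0; 0 0 0.009 0 0 0; 0 0 0.012 0 0 0; 0 0 0.012 0 0 0; 0 0 0.012 0 0 0"

```text
clock: 19.53
tcp_pos: [0.5201, -0.247, 0.251]
tool_rot: [[-0.881, -0.473, -0.0], [-0.473, 0.881, 0.0], [0.0, 0.0, -1.0]]
wrist_force: [0.9, 0.1, -1.0]
opening: 0.0145
grasp_force: 58.7
```

Call:
move_arm:
  deltas: "0 0 0.001 0 0 0; 0 0 0.002 0 0 0; 0 0 0.002 0 0 0; 0 0 0.002 0 0 0"

```text
clock: 19.87
tcp_pos: [0.5201, -0.247, 0.2497]
tool_rot: [[-0.881, -0.473, -0.0], [-0.473, 0.881, -0.0], [0.0, -0.0, -1.0]]
wrist_force: [-0.9, 0.6, -0.6]
opening: 0.0143
grasp_force: 58.7
```

Call:
move_arm:
  deltas: "0 0 0.0005 0 0 0; 0 0 0.001 0 0 0; 0 0 0.001 0 0 0; 0 0 0.001 0 0 0"

```text
clock: 20.2
tcp_pos: [0.5201, -0.247, 0.249]
tool_rot: [[-0.881, -0.473, -0.0], [-0.473, 0.881, -0.0], [0.0, -0.0, -1.0]]
wrist_force: [0.0, -0.7, -0.5]
opening: 0.0144
grasp_force: 58.7
```

Call:
move_arm:
  deltas: "0 0 0 0 0 0; 0 0 0 0 0 0; 0 0 0 0 0 0; 0 0 0 0 0 0; 0 0 0 0 0 0; 0 0 0 0 0 0; 0 0 0 0 0 0; 0 0 0 0 0 0"
  jaw: 0

```text
clock: 20.87
tcp_pos: [0.5201, -0.247, 0.249]
tool_rot: [[-0.881, -0.473, -0.0], [-0.473, 0.881, -0.0], [0.0, -0.0, -1.0]]
wrist_force: [1.0, -0.3, 0.7]
opening: 0.0852
grasp_force: 0.0
```

Call:
move_arm:
  deltas: "0 0 -0.02 0 0 0; 0 0 -0.06 0 0 0; 0 0 -0.1 0 0 0; 0 0 -0.14 0 0 0; 0 0 -0.15 0 0 0; 0 0 -0.15 0 0 0; 0 0 -0.15 0 0 0; 0 0 -0.15 0 0 0"

```text
clock: 21.53
tcp_pos: [0.5196, -0.247, 0.36]
tool_rot: [[-0.881, -0.473, -0.002], [-0.473, 0.881, 0.001], [0.002, 0.002, -1.0]]
wrist_force: [0.3, -0.1, -0.3]
opening: 0.0856
grasp_force: 0.0
```

```bash
python3 - <<'E'
from h import *
im=manip.capture("scene")[:,:,::-1];w=manip.capture("wrist")[:,:,::-1]
cv2.imwrite("pics/G.png",np.hstack([cv2.resize(im[110:320,60:340],(400,300)),cv2.resize(w,(400,300))]))
print(manip.get_obs()["wrist_force"])
E
```

```text
[-0.6024  0.1776  0.0667]
```

View pics/G.png

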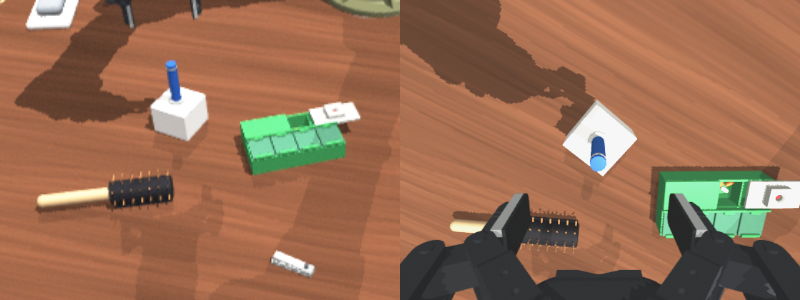

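The tool stands upright in its stand at (173,82), the lid is fully out at (334,112), and the other things in view have not moved.

```bash
python3 -c "
from plant import manip
print(manip.close_job())"
```

```text
the job is handed in; nothing more can be done
None
```

The job is handed in: the button was held with about 5–6 N while the lid slid 40 mm to its stop, the pin tool stands upright in its stand again, and I touched nothing else on the shelf.

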